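Snap two probe rods into their spring clips

ROBOT

A 7-joint arm with a two-finger parallel gripper is mounted at the origin on a cart in front of the work surface, level with it; the furniture and walls round the work are solid. World frame = base frame: x ahead of the robot, y to its left, z up, the work surface at z = 0. Lengths are in m, angles in rad, forces in N, time in s.
With the tool pointing down it reaches from about 0.35 to 0.9 m from the base axis. Payload 19.9 kg.
Tool frame: the origin (TCP) lies between the finger pads; the fingertips stand 19 mm ahead of it and the grasp point (between the pads) is the TCP; z points along the fingers, y is the direction in which the jaws open and shut (so a half turn about z gives the same grasp; the last joint's range is limited). The gripper opens to 94 mm and grips with 3 to 60 N. Pads are 16 mm wide; open, the fingers measure 119 mm over their backs; the gripper's body (75 mm by 177 mm) begins 78 mm behind the grasp point.
Start: joints at [-1.367, 0.417, -0.01, 1.614, 0.005, 1.111, -0.053], TCP at [0.152, 0.606, 0.204] pointing down, gripper open.
Joint ranges: [-2.81, 2.81], [-0.39, 2.02], [-1.27, 1.25], [0.06, 2.57], [-1.19, 4.33], [0.19, 2], [-2.82, 2.82]. Speed limits (rad/s): [1.89, 1.89, 2.39, 2.39, 3.01, 3.01, 3.01].

INTERFACE

Orientations are given as a 3x3 rotation matrix whose columns are the frame's x, y, z axes.
In Python, from rig import robot gives the robot as it stands. Calls block until the motion is done:
- robot.move_ptp(position, orientation): joint-space move of the TCP to a pose.
- robot.move_linear(position, velocity=0.15, frame=None, threshold=None): straight line of the TCP; frame=None keeps the orientation; velocity is the mean speed in m/s. With threshold (N) it stops when the force on the tool has changed by that much, and returns True; else False.
- robot.goto_joints(angles): joint-space move.
- robot.gripper_to(opening): finger opening in m; the grip force is fixed at half the most; returns when the fingers have stopped.
- robot.pause(seconds).
- robot.ik(position, orientation): joint angles nearest the present ones, or None.
- robot.get_state(): the state.
- robot.grab_frame(name): name is "side" or "top"; returns the picture (400x640x3 uint8, red, green, blue); there is no depth.
- robot.camera_info(name): a dict with "fx", "fy", "cx", "cy" (pixels), "rvec" (rotation vector, rad) and "tvec" (3), from world to camera coordinates, as OpenCV has them. Camera axes: x right, y down, z forward; pixel columns grow to the right and rows downward; lengths in m; the calibration is good to about 2 mm. A picture is of the moment at which its call begins. camera_info takes no time and is no camera call.
A pose or a line that the arm cannot do raises robot.PlanningError and nothing moves.
- robot.sign_off(): hands the job in, once; it reports no verdict.
The state is a dict: "time": time; "qpos": joint angles; "joint_vel": joint speeds; "effort": joint torques, N m; "ee_pos": TCP position; "tool_rot": TCP orientation; "force": force on the tool from outside, world axes, zero at the start; "moment": the same for the moment, N m; "opening": finger opening in m.
Only numpy, scipy, OpenCV 4.12 (cv2) and the standard library are available. Lean on these libraries where they do the work, as an engineer would, in place of code of your own. Each camera call takes 0.05 s, during which the arm holds its last target.

TASK

Put the two steel probe rods away in the clip rail: lay each one in front of the holder that fits it (the thick rod belongs to the holder with the broad clip leaves, the slim rod to the one with the narrow leaves), then press it sideways under both leaf clips until it snaps fully home, lying flat with its grip between the clips. Either end may point either way; leave the timer, beaker, cassette and petri dish where they are.

Things in the scene. Friction and masses are not known exactly. Their poses are not given: they have to be found in the camera images.
- thick_rod: thick probe rod: round steel rod, 15 mm diameter, 120 mm long, with a grey black-ribbed block grip (28 mm wide across the rod, 13 mm high, 30 mm along it) round its middle; about 90 g. Origin: centre of the grip's underside; the rod's axis is 9 mm above. y along the rod, x across it, z up. Same either way round. Starts flat on its grip, left of the rail.
- slim_rod: slim probe rod: round steel rod, 8 mm diameter, 120 mm long, with a grey black-ribbed block grip (28 mm wide across the rod, 13 mm high, 30 mm along it) round its middle; about 60 g. Origin: centre of the grip's underside; the rod's axis is 9 mm above. y along the rod, x across it, z up. Same either way round. Starts flat on its grip, left of the rail.
- thick_rod_centre (a point): centre of the thick rod, on its axis, mid-length, 9 mm above the worktop when it lies flat
- slim_rod_centre (a point): centre of the slim rod, on its axis, mid-length, 9 mm above the worktop when it lies flat
- rail: aluminium rail, 330 mm long, 21 mm high, fixed on the worktop, clips towards the robot. A rod lying on the worktop and pushed +x goes under both leaves, which ride up and snap down in front of it: about 4 to 15 N over the last 15 to 20 mm, then rigid stops. Origin on the worktop under the line of the seated rods, mid-length; axes as the holders'.
- thick_holder: holder for the thick 15 mm rod, on the rail's robot side, 116 mm long: grey back plate, two sprung steel leaf clips (20 mm wide) at y = -40 and +40 mm. Origin: on the worktop, mid-holder, below the axis of a rod fully home against its stops. x away from the robot, square to the rail; y along it; z up. Leaf noses 13 mm clear of the worktop, 8 mm in front of the origin.
- slim_holder: holder for the slim 8 mm rod, on the rail's robot side, 116 mm long: grey back plate, two sprung steel leaf clips (narrow, 8 mm wide) at y = -40 and +40 mm. Origin: on the worktop, mid-holder, below the axis of a rod fully home against its stops. x away from the robot, square to the rail; y along it; z up. Leaf noses 11.5 mm clear of the worktop, 4.5 mm in front of the origin.
- thick_front (a point): point on the free worktop 55 mm in front (-x) of the thick holder's middle, a good place to lay the rod parallel to the rail before pressing it in +x. The leaves' turned-up lips reach to 20 mm in front of the holder's origin; holder and leaves are under 30 mm high.
- slim_front (a point): point on the free worktop 55 mm in front (-x) of the slim holder's middle, a good place to lay the rod parallel to the rail before pressing it in +x. The leaves' turned-up lips reach to 17 mm in front of the holder's origin; holder and leaves are under 30 mm high. In both holders a seated rod's grip lies between the clips (within 14 mm of the middle), its front face 14 mm in front.
- timer: small white bench timer, 38 x 62 x 58 mm, a bystander; origin at the centre of its underside
- beaker: small clear beaker, 50 mm wide, 56 mm high, a bystander; origin at the centre of its underside
- cassette: flat white test cassette, 20 x 70 x 6 mm, a bystander; origin at the centre of its underside
- petri: petri dish, 63 mm wide, 14 mm high, a bystander; origin at the centre of its underside

How it is judged:
By the outcome, as a careful person would: the job done as asked, in the order asked, and still so for the second after the job is handed in, with the robot touching nothing.
It also fails if it takes over 69 s, if anything falls off the work surface, if the arm or the gripper's body presses on something with over 40 N, if the wrist force passes 120 N, or if a joint passes its speed limit or range.

## Working session

There is one attempt and no reset: what is moved stays moved. The work goes in short steps, each a Python script; the robot and the scene stay as the last script left them, time stands still between calls to the robot, and variables do not carry over. Pictures are saved under pics/ and viewed, and the job is handed in when it is done.

```bash
ls; mkdir -p pics
python3 - <<'E'
from rig import robot
import cv2
for n in("top","side"):
    f=robot.grab_frame(n); cv2.imwrite(f"pics/{n}0.png",f[:,:,::-1]); print(robot.camera_info(n))
print(robot.get_state())
E
```

```text
pics
{'fx': 512.1081810868402, 'fy': 512.1081810868402, 'cx': 317.23463207574116, 'cy': 204.4683741034301, 'rvec': array([ 2.13486236, -2.11745708,  0.18980462]), 'tvec': array([-0.00199304,  0.5673678 ,  1.53466199])}
{'fx': 481.9004577057884, 'fy': 481.9004577057884, 'cx': 320.5704765034077, 'cy': 194.13725671722295, 'rvec': array([ 2.25245989, -0.51323116,  0.24500252]), 'tvec': array([-0.51717622,  0.20707191,  1.26516842])}
{'time': 0.1, 'qpos': array([-1.36651805,  0.4178939 , -0.01033827,  1.61411038,  0.00471903,
        1.11073308, -0.05299706]), 'joint_vel': array([ 8.26996783e-04, -2.11704212e-03,  5.94399867e-04, -8.74072773e-05,
       -3.54843500e-04,  1.68410162e-04, -1.06748323e-03]), 'effort': array([ 1.43181132e-03, -8.52584696e+01,  6.39989600e-01, -4.26685810e+01,
       -4.88012633e-02,  1.64352969e-02,  7.92569790e-05]), 'ee_pos': array([0.15198027, 0.60587702, 0.20330194]), 'tool_rot': array([[-9.69960822e-01,  2.43261113e-01, -1.84756883e-04],
       [ 2.43261167e-01,  9.69960196e-01, -1.10558149e-03],
       [-8.97381621e-05, -1.11731491e-03, -9.99999372e-01]]), 'force': array([ 0.26313734, -0.29056426,  0.53825097]), 'moment': array([ 0.00694263,  0.03116468, -0.01378488]), 'opening': 0.0938326591991304}
```

View pics/top0.png

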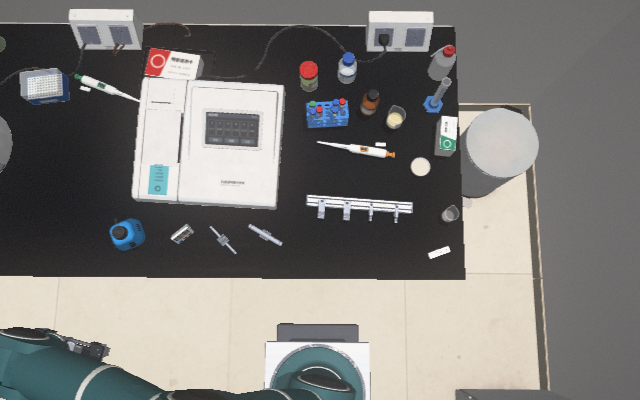

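View pics/side0.png

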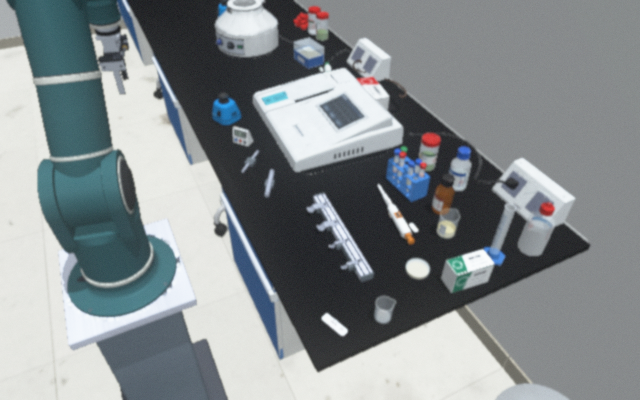

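Rods are at about (223,240) and (265,235) in the top view. The rail runs from (307,205) to (412,208), with the broad leaves at columns 321/347 and the narrow ones at 371/396. I'll zoom in.

Run:
```python
import cv2
f=cv2.imread("pics/top0.png")
a=cv2.resize(f[215:265,195:295],None,fx=8,fy=8,interpolation=cv2.INTER_CUBIC)
b=cv2.resize(f[185:230,300:420],None,fx=6.66,fy=6.66,interpolation=cv2.INTER_CUBIC)
cv2.imwrite("pics/za.png",a);cv2.imwrite("pics/zb.png",b)
f=cv2.imread("pics/side0.png")
cv2.imwrite("pics/zc.png",cv2.resize(f[135:285,230:390],None,fx=4,fy=4,interpolation=cv2.INTER_CUBIC))
```

```text
(no output)
```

View pics/za.png

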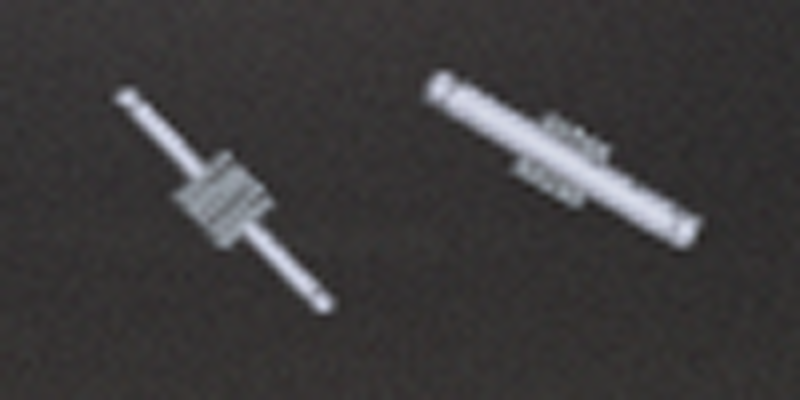

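View pics/zb.png

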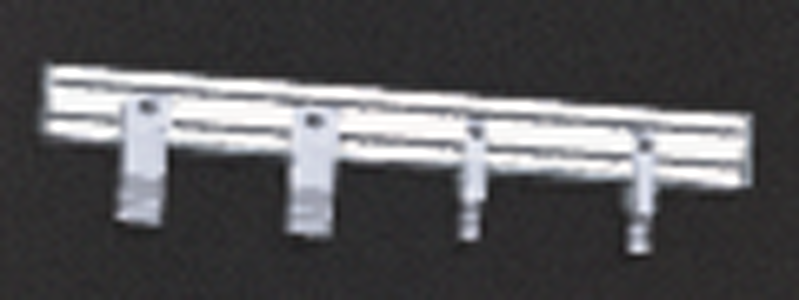

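View pics/zc.png

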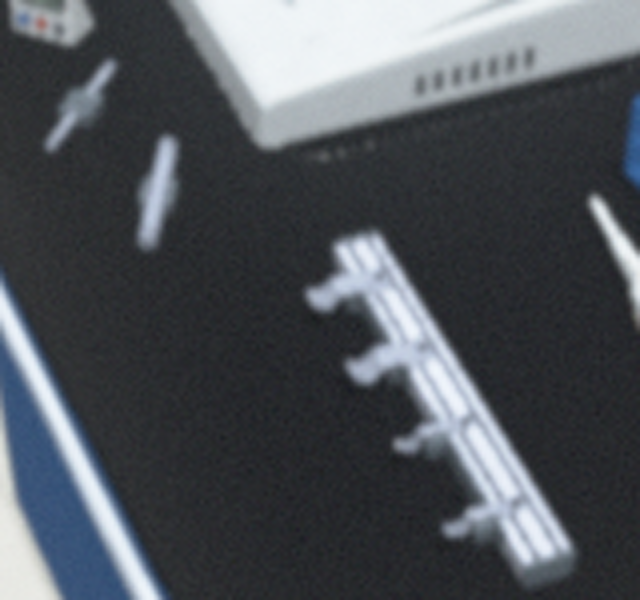

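```bash
cat > h.py <<'E'
import numpy as np, cv2
def ray(ci,uv):
    R,_=cv2.Rodrigues(np.array(ci['rvec'])); t=np.array(ci['tvec'])
    d=R.T@np.array([(uv[0]-ci['cx'])/ci['fx'],(uv[1]-ci['cy'])/ci['fy'],1.]); return -R.T@t,d
def onplane(ci,uv,z):
    o,d=ray(ci,uv); return o+d*(z-o[2])/d[2]
def proj(ci,p):
    return cv2.projectPoints(np.array([p],float),np.array(ci['rvec']),np.array(ci['tvec']),np.array([[ci['fx'],0,ci['cx']],[0,ci['fy'],ci['cy']],[0,0,1.]]),None)[0].ravel()
def blobs(f,roi,thr=95,mina=15):
    x0,y0,x1,y1=roi; s=4
    g=cv2.resize(cv2.cvtColor(f,cv2.COLOR_RGB2GRAY)[y0:y1,x0:x1],None,fx=s,fy=s,interpolation=cv2.INTER_CUBIC)
    m=(g>thr).astype(np.uint8); cs,_=cv2.findContours(m,cv2.RETR_EXTERNAL,cv2.CHAIN_APPROX_NONE); out=[]
    for c in cs:
        if cv2.contourArea(c)<mina*s*s: continue
        p=(c.reshape(-1,2)+.5)/s-.5+[x0,y0]
        out.append((p,cv2.contourArea(c)/s/s))
    return out
def ends(ci,p,z):
    "contour points -> plane z; min-area-rect centre, long axis dir"
    w=np.array([onplane(ci,q,z)[:2] for q in p]).astype(np.float32)
    r=cv2.minAreaRect(w*1000); b=cv2.boxPoints(r)/1000
    e=[b[1]-b[0],b[2]-b[1]]; L=max(e,key=np.linalg.norm); 
    return np.array(r[0])/1000,L/np.linalg.norm(L),np.array(r[1])
E
python3 - <<'E'
from rig import robot
import cv2,numpy as np
from h import *
np.set_printoptions(precision=4,suppress=True)
T=robot.camera_info("top");S=robot.camera_info("side")
t=cv2.imread("pics/top0.png")[:,:,::-1].copy();s=cv2.imread("pics/side0.png")[:,:,::-1].copy()
for nm,ci,f,roi in(("top",T,t,(200,215,295,265)),("side",S,s,(238,146,280,200))):
  for thr in (90,110):
    for p,a in blobs(f,roi,thr):
        print(nm,thr,round(a),p.mean(0),*ends(ci,p,.009))
for p,a in blobs(t,(300,185,420,230),90,5): print("rail",a,*ends(T,p,.021))
# leaf lip ends & rail corners picked in zoom zb (scale 6.66, off 300,185)
P=lambda u,v:((u+.5)/6.66-.5+300,(v+.5)/6.66-.5+185)
for n,uv,z in[("L1 lip",(138,222),.018),("L2 lip",(308,235),.018),("l3",(470,238),.015),("l4",(638,250),.015),
 ("s1",(148,107),.028),("s2",(316,120),.028),("s3",(476,132),.025),("s4",(645,146),.025),
 ("rTL",(43,66),.021),("rTR",(750,116),.021),("rBL",(43,135),.021),("rBR",(750,185),.021)]:
    print(n,onplane(T,P(*uv),z))
E
```

```text
top 90 155 [222.646  239.5201] [0.461  0.2989] [0.7226 0.6913] [122.2298  28.8369]
top 90 211 [264.9912 234.5645] [0.4781 0.1672] [0.4379 0.899 ] [122.6094  29.1257]
top 110 135 [222.6369 239.2883] [0.4611 0.2987] [0.7123 0.7019] [121.1282  27.2405]
top 110 191 [264.9616 234.5514] [0.4781 0.167 ] [0.4761 0.8794] [121.7811  27.4961]
side 90 173 [268.9892 182.553 ] [0.4766 0.1726] [0.5045 0.8634] [139.325   29.1418]
side 90 128 [249.5857 160.8643] [0.459  0.3036] [0.6575 0.7535] [130.5056  31.1242]
side 110 144 [268.9935 182.375 ] [0.4768 0.173 ] [0.4866 0.8736] [133.2558  25.3197]
side 110 97 [249.5501 160.8052] [0.4587 0.3037] [0.6583 0.7528] [125.3931  25.799 ]
rail 1431.15625 [ 0.5586 -0.128 ] [0.0664 0.9978] [338.1969  75.1675]
L1 lip [ 0.5305 -0.0072  0.018 ]
L2 lip [ 0.5249 -0.0876  0.018 ]
l3 [ 0.5246 -0.1644  0.015 ]
l4 [ 0.5195 -0.2437  0.015 ]
s1 [ 0.584  -0.0115  0.028 ]
s2 [ 0.5783 -0.0909  0.028 ]
s3 [ 0.5737 -0.1667  0.025 ]
s4 [ 0.5677 -0.2464  0.025 ]
rTL [0.6047 0.0385 0.021 ]
rTR [ 0.5832 -0.2971  0.021 ]
rBL [0.5714 0.0381 0.021 ]
rBR [ 0.5501 -0.2963  0.021 ]
```

Run:
```python
from rig import robot
import cv2,numpy as np
from h import *
np.set_printoptions(precision=4,suppress=True)
T=robot.camera_info("top");S=robot.camera_info("side")
t=cv2.imread("pics/top0.png")[:,:,::-1].copy()
print("corner base side",onplane(S,(297,168),0.))
for z in(0,.05,.1): print("corner top",z,onplane(T,(278,208),z), onplane(S,(293,161),z))
for roi,thr in(((200,220,242,262),140),((245,220,290,250),150)):
    x0,y0,x1,y1=roi; g=cv2.cvtColor(t,cv2.COLOR_RGB2GRAY)[y0:y1,x0:x1]
    ys,xs=np.nonzero(g>thr); w=np.array([onplane(T,(x+x0,y+y0),.009)[:2] for x,y in zip(xs,ys)],np.float32)
    m,e=cv2.PCACompute(w,mean=None); print(len(w),m,e[0],np.degrees(np.arctan2(e[0][0],e[0][1])))
def R(d):
    y=np.array([*d,0.]);y/=np.linalg.norm(y);z=np.array([0,0,-1.]);return np.c_[np.cross(y,z),y,z]
for nm,p,d in[("thickpick",(.4775,.170),(.875,-.484)),("slimpick",(.46,.301),(.70,-.714)),("thickfront",(.488,-.045),(.998,-.0654)),("slimfront",(.479,-.201),(.998,-.0654)),("thickpush",(.45,-.045),(.0654,.998)),("slimpush",(.45,-.201),(.0654,.998)),("thickend",(.526,-.047),(.0654,.998)),("slimend",(.517,-.204),(.0654,.998))]:
    for s in(1,-1):
        print(nm,s,robot.ik([*p,.022],R(np.array(d)*s)))
```

```text
corner base side [0.5905 0.2105 0.    ]
corner top 0 [0.5642 0.128  0.    ] [0.5936 0.251  0.    ]
corner top 0.05 [0.5555 0.124  0.05  ] [0.569  0.1911 0.05  ]
corner top 0.1 [0.5468 0.12   0.1   ] [0.5445 0.1313 0.1   ]
86 [[0.461 0.299]] [0.708  0.7063] 45.06886
140 [[0.4778 0.1668]] [0.4992 0.8665] 29.947369
thickpick 1 [-0.8425  0.5325  0.5418  2.0513 -0.4354  0.6698 -0.5197]
thickpick -1 [-0.4138  0.4718  0.0133  2.0373 -0.0102  0.6326  2.2427]
slimpick 1 [-0.9888  0.5721  0.4486  1.9441 -0.3703  0.7062 -1.1124]
slimpick -1 [-0.5989  0.5293 -0.0456  1.9307  0.0365  0.6824  1.6797]
thickfront 1 [-0.5759  0.5737  0.7505  2.0959 -0.6117  0.7005  0.5154]
thickfront -1 [-0.7933  0.7642  1.0799  2.1012 -0.9273  0.8677 -2.3554]
slimfront 1 [-0.2148  0.5984  0.6988  2.0243 -0.5794  0.7232  0.7826]
slimfront -1 [-0.4611  0.8107  1.0791  2.0306 -0.9411  0.9117 -2.0591]
thickpush 1 [-0.4224  0.4529  0.5371  2.1801 -0.405   0.6043  1.9138]
thickpush -1 [-0.7536  0.6261  0.9765  2.1885 -0.8011  0.7425 -0.8641]
slimpush 1 [-0.2044  0.5571  0.6943  2.0882 -0.5624  0.6873  2.3696]
slimpush -1 [-0.2763  0.5952  0.7922  2.0901 -0.6515  0.7185 -0.6931]
thickend 1 [-0.3788  0.5557  0.5125  1.9991 -0.4183  0.6903  1.9027]
thickend -1 [-0.6108  0.6676  0.8317  2.0058 -0.7063  0.7825 -0.9918]
slimend 1 [-0.1237  0.6108  0.5726  1.9319 -0.4806  0.7372  2.2359]
slimend -1 [-0.2717  0.6864  0.7825  1.9363 -0.6719  0.8007 -0.7466]
```

The thick rod lies close to the tall instrument: its top corner is near (0.547, 0.122, ~0.10), so a straight-down grasp would bring the gripper body against it. I'll hold the thick rod by its near half with the tool leaning away, and the slim rod by its grip with a slight lean.

```bash
cat >> h.py <<'E'
al=np.radians(3.75); RX=np.array([np.cos(al),-np.sin(al)]); RY=np.array([np.sin(al),np.cos(al)])
THO=np.array([.5477,-.0487]); SLO=np.array([.539,-.2051])
def Rt(a,lean=0.):
    "tool gripping across axis a (2d unit), leaning back toward -a by lean deg"
    a=np.array([*a,0.]);a/=np.linalg.norm(a);th=np.radians(lean)
    z=np.sin(th)*a+np.array([0,0,-np.cos(th)]); y=np.array([a[1],-a[0],0]); return np.c_[np.cross(y,z),y,z]
aT=np.array([.5,.866]); aS=np.array([.708,.706])
E
python3 - <<'E'
from rig import robot
from h import *
np.set_printoptions(precision=4,suppress=True)
P=np.array([.4777,.169])-.038*aT
R=Rt(aT,20)
for z in(.16,.0245): print(robot.ik([*P,z],R))
Q=THO-.06*RX-.038*RY; print(robot.ik([*Q,.0245],Rt(RY,20)))
robot.gripper_to(.045)
robot.move_ptp([*P,.16],R); print(robot.get_state()['time'])
robot.move_linear([*P,.0245],velocity=.12)
cv2.imwrite("pics/s1.png",cv2.resize(robot.grab_frame("side")[100:250,180:380,::-1],None,fx=4,fy=4))
s=robot.get_state();print(s['time'],s['ee_pos'],s['force'],s['opening'])
E
```

```text
[-0.8144  0.1155  0.6923  2.2149 -0.5605  0.6961 -0.2472]
[-0.4113  0.3886  0.2778  2.2912 -1.0167  0.4408  0.2386]
[-0.3795  0.7485  0.9308  2.0395 -1.064   1.1118  1.1295]
3.025
4.35 [0.459  0.1362 0.025 ] [-0.4131 -0.347   0.1335] 0.04486642475837371
```

View pics/s1.png

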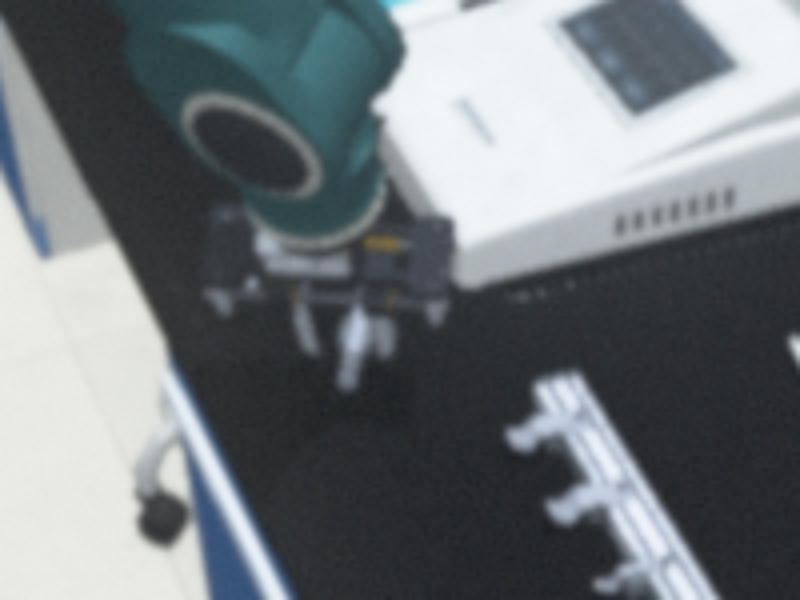

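The fingers straddle the rod at zoom position (345,345), and the body is just clear of the instrument. No contact force shows, so I'll close, lift and carry.

Run:
```python
from rig import robot
from h import *
np.set_printoptions(precision=4,suppress=True)
robot.gripper_to(0.0)
s=robot.get_state();print(s['time'],s['ee_pos'],s['force'],s['opening'])
p=s['ee_pos']
robot.move_linear([p[0]-.01,p[1]-.02,.08],velocity=.12)
Q=THO-.06*RX-.038*RY
robot.move_ptp([*Q,.08],Rt(RY,20))
s=robot.get_state();print(s['time'],s['ee_pos'],s['force'],s['opening'],s['qpos'])
cv2.imwrite("pics/s2.png",cv2.resize(robot.grab_frame("side")[120:270,200:400,::-1],None,fx=4,fy=4))
```

```text
5.1583 [0.4587 0.1361 0.0245] [ 1.3048  0.501  -0.1274] 0.0005438141254638865
6.6333 [ 0.4851 -0.0823  0.0791] [-0.7734  0.4824  0.179 ] 0.00021174562244551527 [-0.1746  0.496   0.6281  2.014  -0.7497  1.0005  0.8529]
```

View pics/s2.png

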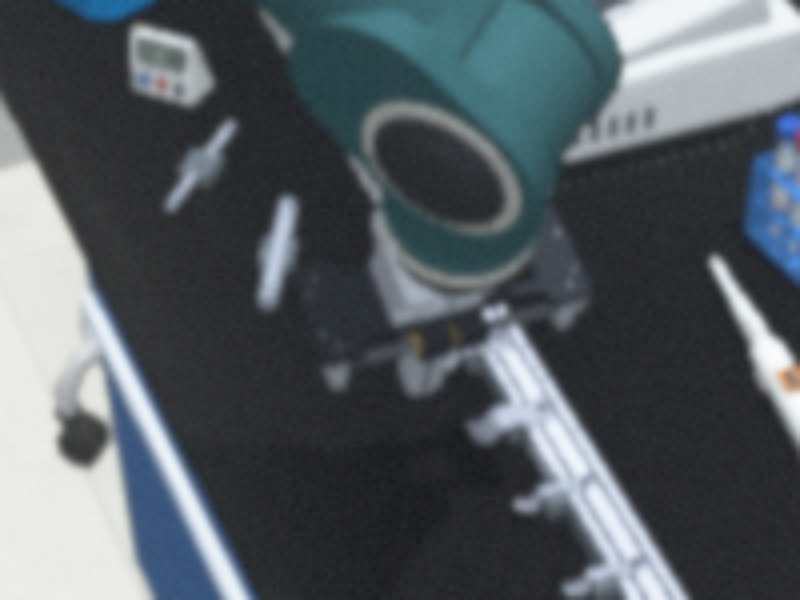

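The fingers closed to zero, so the rod slipped out and is still on the bench near zoom (277,250). I'll measure it again.

Run:
```python
from rig import robot
from h import *
np.set_printoptions(precision=4,suppress=True)
T=robot.camera_info("top");S=robot.camera_info("side")
t=robot.grab_frame("top");s=robot.grab_frame("side")
cv2.imwrite("pics/t3.png",cv2.resize(t[190:270,195:345,::-1],None,fx=5.3,fy=5.3,interpolation=cv2.INTER_CUBIC))
for nm,ci,f,roi in(("top",T,t,(200,215,288,265)),("side",S,s,(238,146,277,200))):
    for p,a in blobs(f,roi,100):
        print(nm,round(a),p.mean(0),*ends(ci,p,.009))
for roi,thr in(((200,220,242,262),140),((245,220,288,255),150)):
    x0,y0,x1,y1=roi; g=cv2.cvtColor(t,cv2.COLOR_RGB2GRAY)[y0:y1,x0:x1]
    ys,xs=np.nonzero(g>thr); w=np.array([onplane(T,(x+x0,y+y0),.009)[:2] for x,y in zip(xs,ys)],np.float32)
    m,e=cv2.PCACompute(w,mean=None); print(len(w),m,e[0])
```

```text
top 145 [222.5604 239.3112] [0.461  0.2989] [0.7138 0.7004] [121.1703  27.8309]
top 200 [264.9549 234.5491] [0.4781 0.1672] [0.438 0.899] [121.9158  28.4249]
side 158 [269.0016 182.4341] [0.4769 0.1729] [0.5041 0.8637] [135.8118  26.9244]
side 113 [249.6201 160.81  ] [0.4587 0.3038] [0.6705 0.7419] [128.0179  28.5717]
86 [[0.4611 0.2991]] [0.7084 0.7058]
140 [[0.478  0.1669]] [0.499  0.8666]
```

View pics/t3.png

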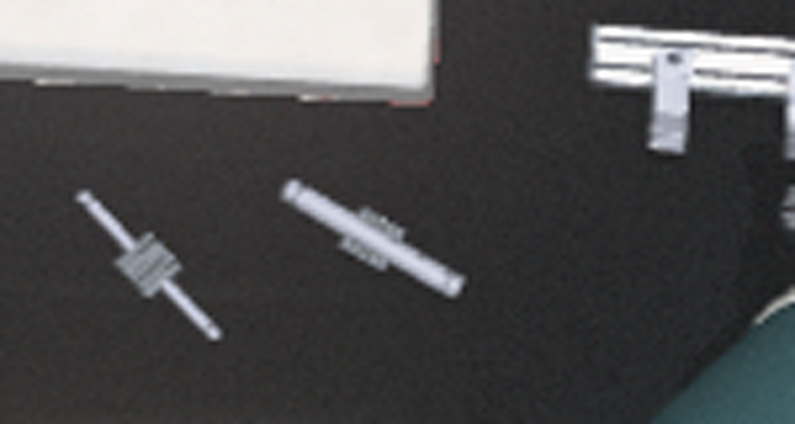

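Run:
```python
from rig import robot
from h import *
np.set_printoptions(precision=2,suppress=True)
S=robot.camera_info("side");T=robot.camera_info("top")
z=Rt(aT,20)[:,2]; y=Rt(aT,20)[:,1]; tcp=np.array([.459,.1362,.025])
f=lambda p:(proj(S,p)-[180,100])*4
for n,p in(("tcp",tcp),("tip",tcp+.019*z),("f1",tcp+.019*z+.022*y),("f2",tcp+.019*z-.022*y),("rodc",[.4775,.169,.009]),("end-",[.4775-.03,.169-.052,.009]),("end+",[.5075,.221,.009])): print(n,f(p))
s=robot.get_state(); print(s['ee_pos'],s['tool_rot'])
R=s['tool_rot'];g=lambda p:(proj(S,p)-[200,120])*4
print("now tcp",g(s['ee_pos']),"tip",g(s['ee_pos']+.019*R[:,2]),"body",g(s['ee_pos']-.078*R[:,2]))
i=cv2.imread("pics/s1.png"); cv2.imwrite("pics/s1z.png",cv2.resize(i[200:420,180:480],None,fx=2.6,fy=2.6))
```

```text
tcp [350.74 346.01]
tip [353.43 357.88]
f1 [381.33 359.42]
f2 [325.56 356.35]
rodc [358.75 330.4 ]
end- [347.15 380.58]
end+ [369.69 283.08]
[ 0.49 -0.08  0.08] [[ 0.06  1.    0.02]
 [ 0.94 -0.06  0.34]
 [ 0.34 -0.   -0.94]]
now tcp [417.35 382.22] tip [414.3  394.61] body [430.72 327.98]
```

View pics/s1z.png

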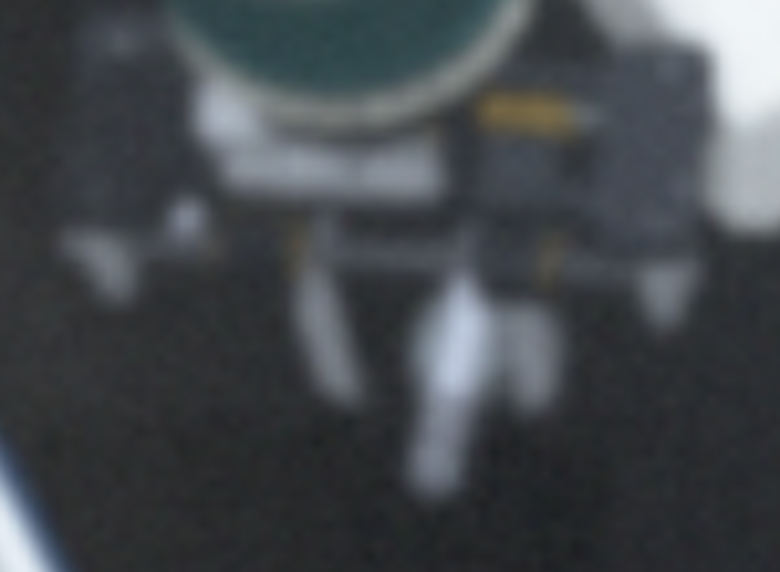

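The rod did not move at all, so the fingers must have closed just above it. I'll retry lower, feeling for the table with a force threshold, and check the closing.

Run:
```python
from rig import robot
from h import *
np.set_printoptions(precision=4,suppress=True)
P=np.array([.4778,.169])-.036*aT
R=Rt(aT,20)
robot.gripper_to(.04)
robot.move_ptp([*P,.08],R)
robot.move_linear([*P,.028],velocity=.15)
print(robot.get_state()['force'],robot.get_state()['ee_pos'])
print(robot.move_linear([*P,.019],velocity=.03,threshold=4))
s=robot.get_state();print(s['time'],s['ee_pos'],s['force'],s['opening'])
cv2.imwrite("pics/s4a.png",cv2.resize(robot.grab_frame("side")[150:210,230:310,::-1],None,fx=8,fy=8,interpolation=cv2.INTER_CUBIC))
robot.gripper_to(0.012)
s=robot.get_state();print(s['time'],s['ee_pos'],s['force'],s['opening'])
cv2.imwrite("pics/s4.png",cv2.resize(robot.grab_frame("side")[150:210,230:310,::-1],None,fx=8,fy=8,interpolation=cv2.INTER_CUBIC))
```

```text
[ 0.3048 -0.3421  0.0951] [0.4604 0.1364 0.0281]
False
9.4 [0.4599 0.1378 0.0192] [ 0.9503 -0.6812  0.0267] 0.04024664200029951
10.075 [0.4598 0.1378 0.019 ] [0.8203 0.3159 0.3306] 0.012079174155736505
```

View pics/s4.png

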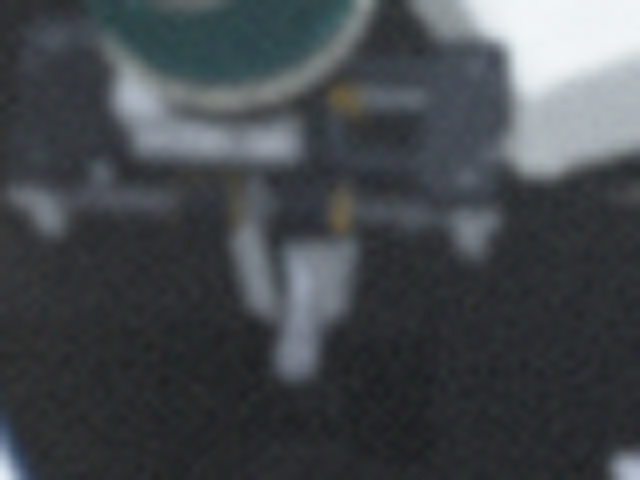

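View pics/s4a.png

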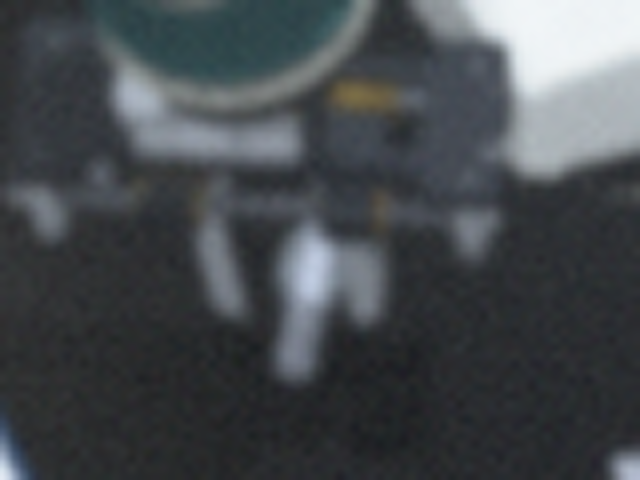

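Run:
```python
from rig import robot
from h import *
np.set_printoptions(precision=4,suppress=True)
robot.gripper_to(0.0)
s=robot.get_state();print(s['time'],s['ee_pos'],s['force'],s['opening'],s['tool_rot'])
cv2.imwrite("pics/s5.png",cv2.resize(robot.grab_frame("side")[150:210,230:310,::-1],None,fx=8,fy=8,interpolation=cv2.INTER_CUBIC))
cv2.imwrite("pics/t5.png",cv2.resize(robot.grab_frame("top")[190:290,195:345,::-1],None,fx=5.3,fy=5.3,interpolation=cv2.INTER_CUBIC))
S=robot.camera_info("side")
f=lambda p:(proj(S,p)-[230,150])*8
R=s['tool_rot'];print(f(s['ee_pos']),f(s['ee_pos']+.019*R[:,2]),f([.4778-.03,.169-.052,.009]))
```

```text
10.5167 [0.4598 0.1378 0.019 ] [ 0.5863  0.312  -0.1298] 0.0004108348451888631 [[ 0.4699  0.866   0.171 ]
 [ 0.8138 -0.5     0.2962]
 [ 0.342  -0.0001 -0.9397]]
[302.7623 300.6892] [308.0884 324.2598] [295.023  360.9346]
```

View pics/s5.png

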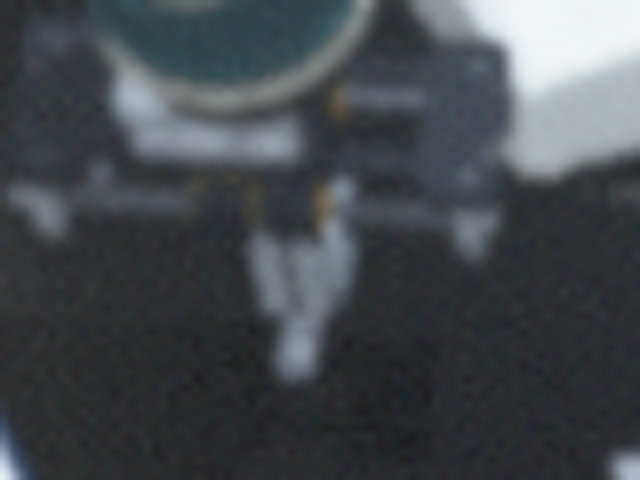

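View pics/t5.png

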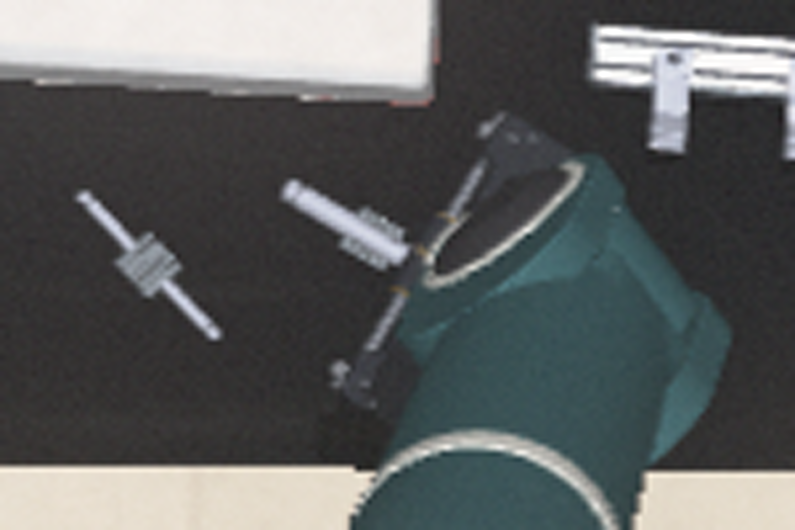

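Run:
```python
from rig import robot
from h import *
np.set_printoptions(precision=4,suppress=True)
p=robot.get_state()['ee_pos']
robot.move_linear([p[0],p[1],.06],velocity=.15)
t=robot.grab_frame("top");cv2.imwrite("pics/t6.png",cv2.resize(t[190:290,195:345,::-1],None,fx=5.3,fy=5.3,interpolation=cv2.INTER_CUBIC))
cv2.imwrite("pics/s6.png",cv2.resize(robot.grab_frame("side")[120:220,220:340,::-1],None,fx=6,fy=6,interpolation=cv2.INTER_CUBIC))
# probe free table, vertical
R=Rt(RY,0)
robot.move_ptp([.44,.02,.05],R); print(robot.get_state()['time'])
print(robot.move_linear([.44,.02,.012],velocity=.04,threshold=5))
s=robot.get_state();print(s['time'],s['ee_pos'],s['force'])
cv2.imwrite("pics/s6b.png",cv2.resize(robot.grab_frame("side")[150:250,230:350,::-1],None,fx=6,fy=6,interpolation=cv2.INTER_CUBIC))
```

```text
11.7583
False
12.8583 [0.4401 0.02   0.0122] [-0.2533  1.0527 -0.002 ]
```

View pics/s6.png

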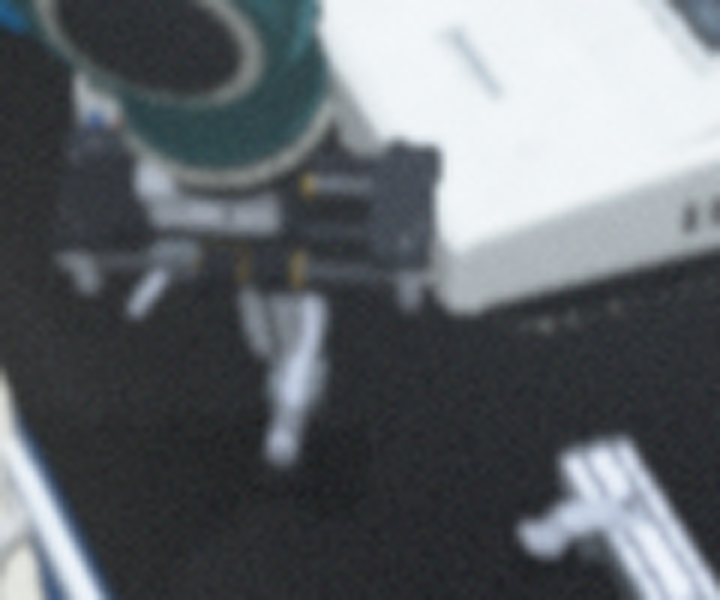

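View pics/s6b.png

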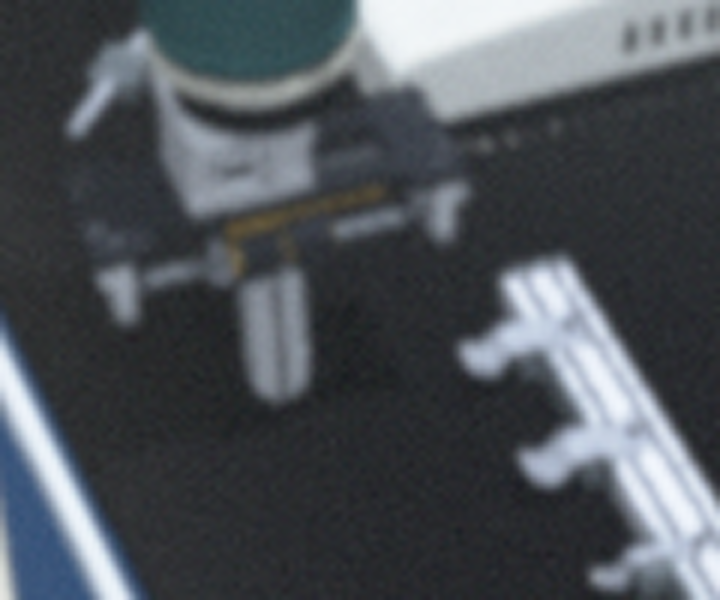

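Run:
```python
from rig import robot
from h import *
np.set_printoptions(precision=4,suppress=True)
S=robot.camera_info("side")
for z in(-.01,0,.01,.02,.03): print(z,(proj(S,[.44,.02,z])-[230,150])*6)
print(robot.move_linear([.44,.02,-.012],velocity=.03,threshold=5))
s=robot.get_state();print(s['time'],s['ee_pos'],s['force'])
```

```text
-0.01 [280.0606 421.8131]
0 [279.0523 407.3889]
0.01 [278.0345 392.8296]
0.02 [277.0072 378.1331]
0.03 [275.9702 363.2977]
True
13.4333 [ 0.4401  0.0201 -0.0015] [-4.7379  0.341  21.0849]
```

The table probe shows the fingertips at roughly the reported TCP, not 19 mm ahead of it, so my grasps were about 18 mm too high. I'll retry with that correction.

Run:
```python
from rig import robot
from h import *
np.set_printoptions(precision=4,suppress=True)
P=np.array([.4778,.169])-.033*aT
R=Rt(aT,20)
robot.move_linear([.44,.02,.05],velocity=.2)
robot.gripper_to(.04)
robot.move_ptp([*P,.06],R)
print(robot.move_linear([*P,.004],velocity=.05,threshold=5))
s=robot.get_state();print(s['time'],s['ee_pos'],s['force'],s['opening'])
robot.gripper_to(0.0)
s=robot.get_state();print(s['time'],s['ee_pos'],s['force'],s['opening'])
cv2.imwrite("pics/s7.png",cv2.resize(robot.grab_frame("side")[120:220,220:340,::-1],None,fx=6,fy=6,interpolation=cv2.INTER_CUBIC))
```

```text
False
16.475 [0.4615 0.1404 0.0042] [ 0.1632  0.0334 -0.1151] 0.0399668541372317
17.0083 [0.4613 0.1405 0.004 ] [-0.0325  0.3966  1.2179] 0.01387933047608257
```

View pics/s7.png

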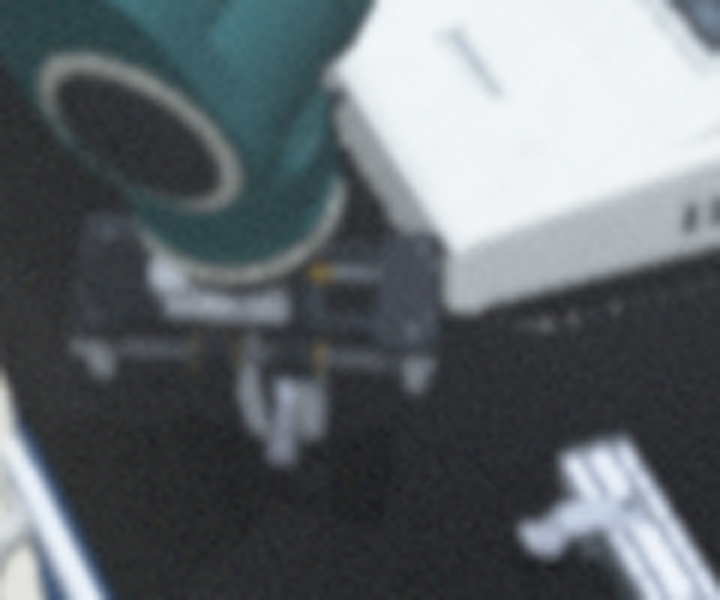

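Gripped: the opening stopped at 13.9 mm on the rod. Carrying it to thick_front.

Run:
```python
from rig import robot
from h import *
np.set_printoptions(precision=4,suppress=True)
p=robot.get_state()['ee_pos']
robot.move_linear([p[0]-.01,p[1]-.02,.05],velocity=.1)
print(robot.get_state()['opening'])
Q=THO-.062*RX-.034*RY
robot.move_ptp([*Q,.05],Rt(RY,20))
s=robot.get_state();print(s['time'],s['ee_pos'],s['force'],s['opening'])
cv2.imwrite("pics/s8.png",cv2.resize(robot.grab_frame("side")[150:270,240:384,::-1],None,fx=5,fy=5,interpolation=cv2.INTER_CUBIC))
cv2.imwrite("pics/t8.png",cv2.resize(robot.grab_frame("top")[180:280,260:410,::-1],None,fx=5.3,fy=5.3,interpolation=cv2.INTER_CUBIC))
```

```text
0.014096149198438022
18.5417 [ 0.4834 -0.078   0.0493] [-0.7914  0.8051 -0.9077] 0.01413831271524032
```

View pics/s8.png

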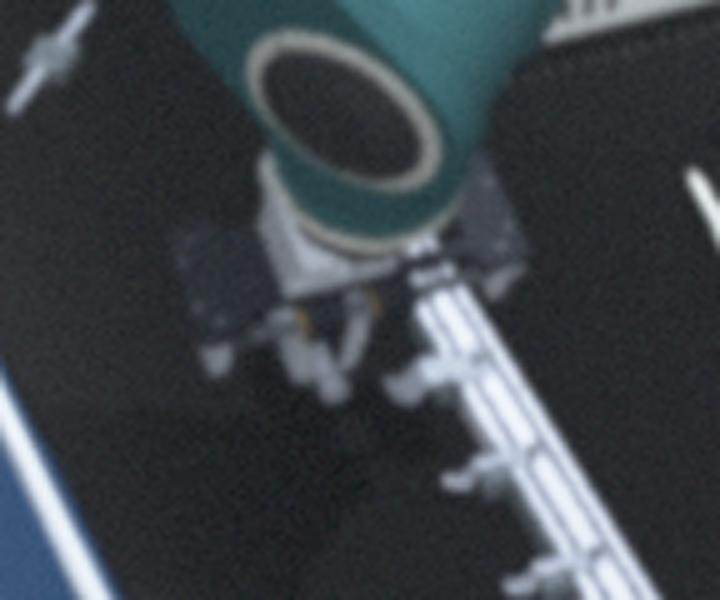

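View pics/t8.png

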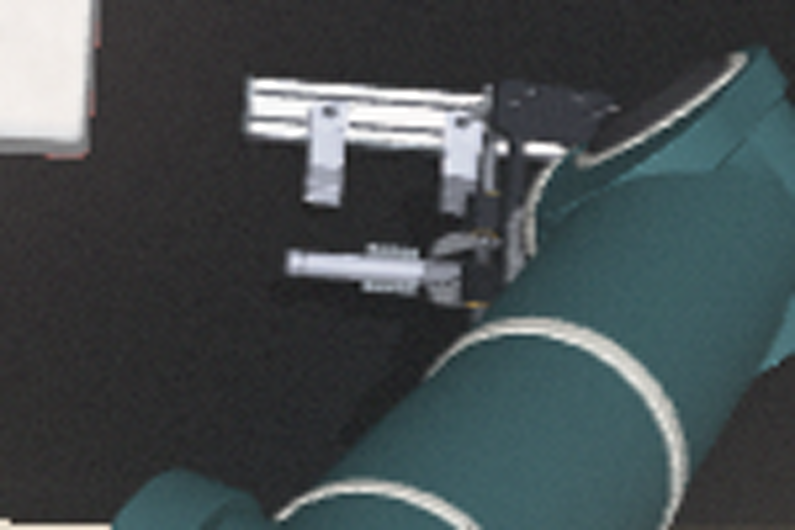

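The rod is held level, parallel to the rail, with its grip between the two broad leaves. Lowering and releasing.

Run:
```python
from rig import robot
from h import *
np.set_printoptions(precision=4,suppress=True)
p=robot.get_state()['ee_pos']
print(robot.move_linear([p[0],p[1],.004],velocity=.08,threshold=6))
s=robot.get_state();print(s['time'],s['ee_pos'],s['force'])
robot.gripper_to(.032)
robot.move_linear([p[0],p[1],.05],velocity=.15)
P=THO-.105*RX
robot.move_ptp([*P,.06],Rt(-RX))
robot.gripper_to(.004)
s=robot.get_state();print(s['time'],s['ee_pos'],s['qpos'])
cv2.imwrite("pics/s9.png",cv2.resize(robot.grab_frame("side")[150:270,240:384,::-1],None,fx=5,fy=5,interpolation=cv2.INTER_CUBIC))
t=robot.grab_frame("top")
cv2.imwrite("pics/t9.png",cv2.resize(t[180:280,260:410,::-1],None,fx=5.3,fy=5.3,interpolation=cv2.INTER_CUBIC))
```

```text
True
19.2333 [ 0.4826 -0.0768  0.0025] [ 0.4848 -0.0219  1.0962]
21.675 [ 0.443  -0.0418  0.06  ] [-0.2662  0.3287  0.3349  2.175  -0.1735  0.6623  1.6945]
```

View pics/s9.png

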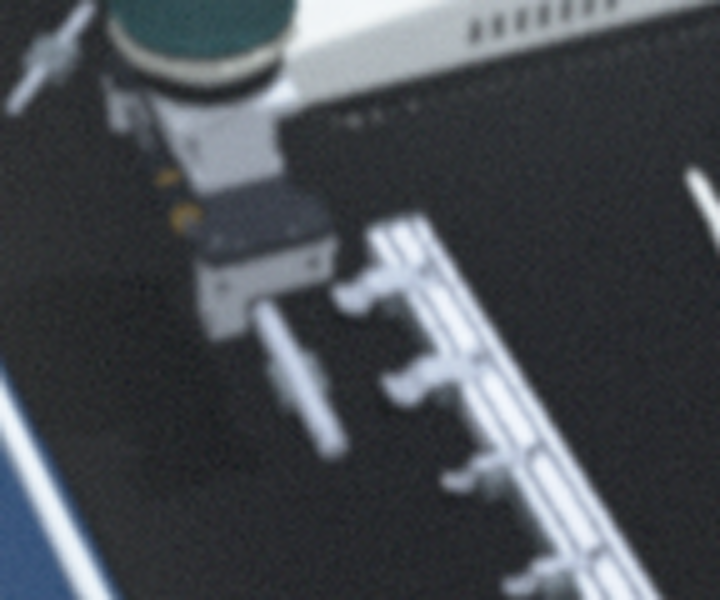

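View pics/t9.png

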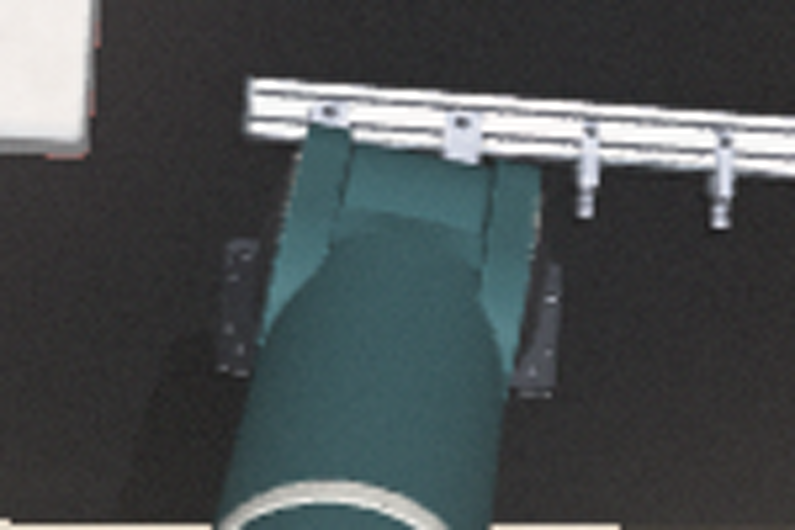

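Run:
```python
from rig import robot
from h import *
np.set_printoptions(precision=4,suppress=True)
S=robot.camera_info("side")
c=onplane(S,(240+298/5,150+378/5),.009)[:2]-THO; print("rod rel",c@RX,c@RY)
P=lambda d,z:[*(THO+d*RX),z]
robot.move_linear(P(-.105,.004),velocity=.15)
print(robot.move_linear(P(-.050,.004),velocity=.08,threshold=15), robot.get_state()['force'])
r=robot.move_linear(P(-.017,.004),velocity=.022,threshold=25)
s=robot.get_state();d=s['ee_pos'][:2]-THO;print(r,s['time'],d@RX,d@RY,s['ee_pos'][2],s['force'])
cv2.imwrite("pics/s10.png",cv2.resize(robot.grab_frame("side")[150:270,240:384,::-1],None,fx=5,fy=5,interpolation=cv2.INTER_CUBIC))
```

```text
rod rel -0.06252777442235662 -0.0019317342486848033
False [-0.1627  0.4772 -0.0302]
True 24.2667 -0.025469844076604273 1.4755038559272308e-05 0.0032441379794967175 [-0.5836  0.1783  1.2809]
```

View pics/s10.png

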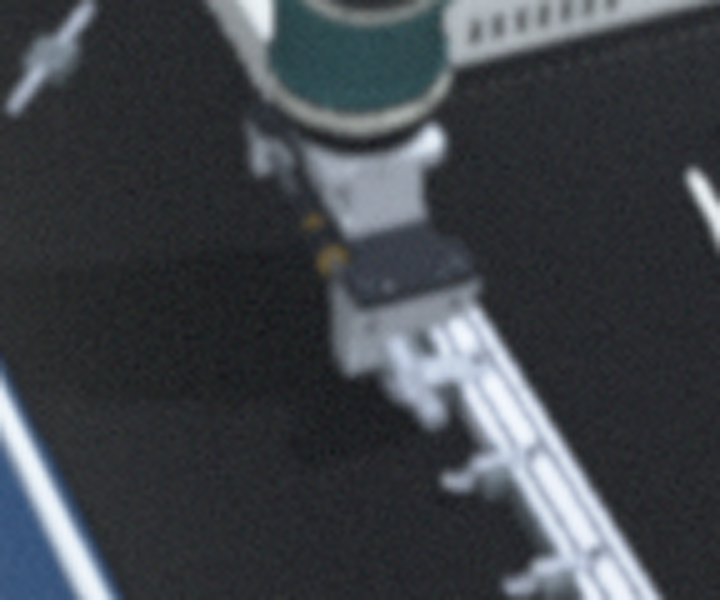

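It stopped at the threshold, but the force has since fallen to about 0, so the rod may have just snapped in. I'll press on gently to feel for the rigid stop.

Run:
```python
from rig import robot
from h import *
np.set_printoptions(precision=4,suppress=True)
P=lambda d,z:[*(THO+d*RX),z]
for i in range(2):
    r=robot.move_linear(P(-.013,.004),velocity=.02,threshold=26)
    s=robot.get_state();d=s['ee_pos'][:2]-THO;print(r,s['time'],d@RX,d@RY,s['ee_pos'][2],s['force'])
```

```text
True 24.65 -0.025556967424275896 4.816468590288624e-05 0.0026573479723330726 [ 0.1004 -0.8301  1.2126]
True 24.9833 -0.02559440808435078 -8.093893631566557e-06 0.002187335813796435 [-1.1993 -0.5663  0.0559]
```

Run:
```python
from rig import robot
from h import *
np.set_printoptions(precision=4,suppress=True)
P=lambda d,z:[*(THO+d*RX),z]
robot.move_linear(P(-.075,.02),velocity=.2)
robot.move_linear(P(-.12,.07),velocity=.25)
s=robot.get_state();print(s['time'])
cv2.imwrite("pics/s11.png",cv2.resize(robot.grab_frame("side")[180:260,290:386,::-1],None,fx=7,fy=7,interpolation=cv2.INTER_CUBIC))
t=robot.grab_frame("top")
cv2.imwrite("pics/t11.png",cv2.resize(t[180:240,290:420,::-1],None,fx=6,fy=6,interpolation=cv2.INTER_CUBIC))
```

```text
25.8083
```

View pics/s11.png

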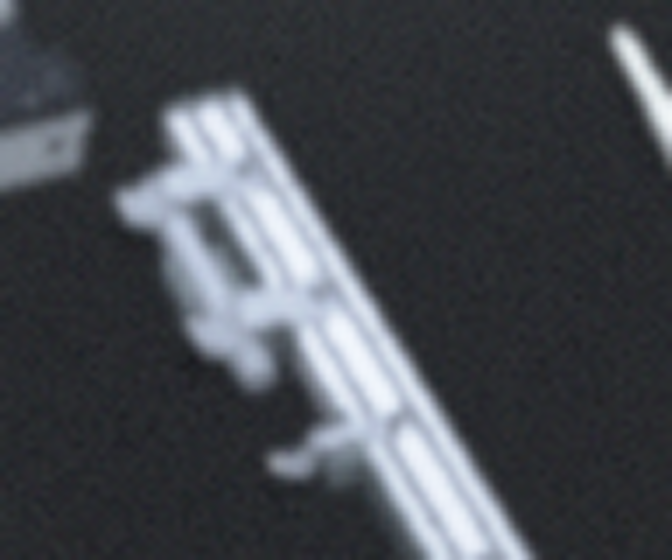

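View pics/t11.png

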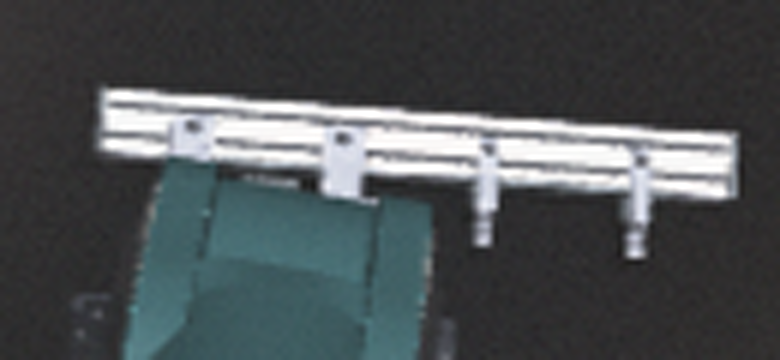

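Run:
```python
from rig import robot
from h import *
np.set_printoptions(precision=4,suppress=True)
S=robot.camera_info("side");T=robot.camera_info("top")
e=onplane(S,(326.9-.3,232.9-.3),.009)[:2]-THO;print("end",e@RX,e@RY)
P=np.array([.4603,.3005]); R=Rt(aS,15)
robot.move_ptp([*P,.08],R)
robot.gripper_to(.055)
print(robot.get_state()['time'])
t=robot.grab_frame("top"); s=robot.grab_frame("side")
cv2.imwrite("pics/top12.png",t[:,:,::-1]);cv2.imwrite("pics/side12.png",s[:,:,::-1])
cv2.imwrite("pics/t12.png",cv2.resize(t[185:235,300:400,::-1],None,fx=8,fy=8,interpolation=cv2.INTER_CUBIC))
cv2.imwrite("pics/s12.png",cv2.resize(s[120:200,200:310,::-1],None,fx=7,fy=7,interpolation=cv2.INTER_CUBIC))
```

```text
end -0.0008812070992802736 -0.05632387362300261
29.0833
```

View pics/t12.png

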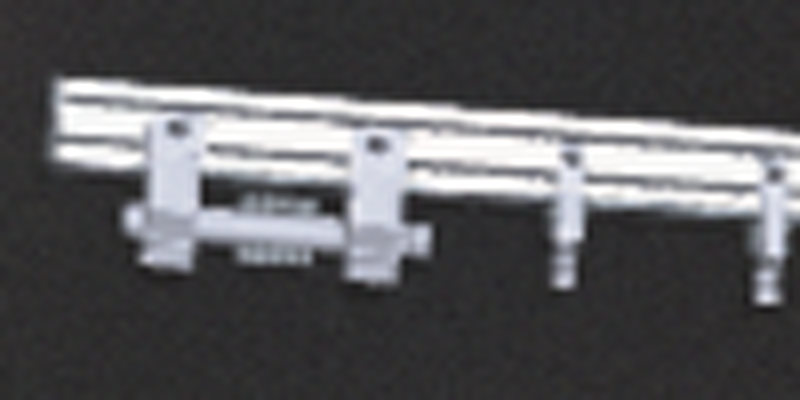

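View pics/s12.png

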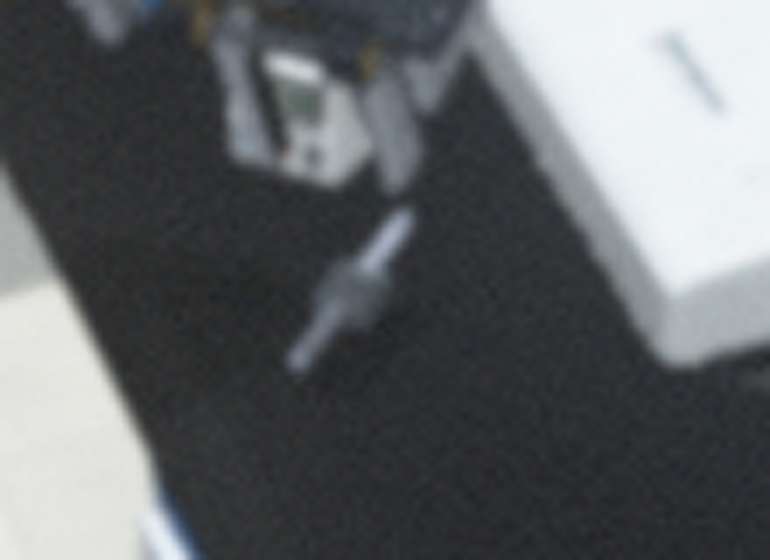

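The thick rod looks home. In t12 its axis (row ~220 at the left leaf) is about 2.5 px, or 7.5 mm, behind the nose line (row ~240), its grip is between the leaves, and the stop was rigid at 26 N. Now the slim rod.

Run:
```python
from rig import robot
from h import *
np.set_printoptions(precision=4,suppress=True)
T=robot.camera_info("top")
for uv in((132,218),(425,238)):
    c=onplane(T,((uv[0]+.5)/8-.5+300,(uv[1]+.5)/8-.5+185),.009)[:2]-THO; print("thick end",c@RX,c@RY)
P=np.array([.4603,.3005])
print(robot.move_linear([*P,.003],velocity=.08,threshold=5))
robot.gripper_to(0.0)
s=robot.get_state();print(s['time'],s['ee_pos'],s['force'],s['opening'])
```

```text
thick end 4.073120338712668e-05 0.05511345251137155
thick end 0.0005581301293715791 -0.06124223975853688
False
30.8333 [0.4603 0.3006 0.0031] [-1.5131 -0.3406  3.8001] 0.02759763749704652
```

Run:
```python
from rig import robot
from h import *
np.set_printoptions(precision=4,suppress=True)
p=robot.get_state()['ee_pos']
robot.move_linear([p[0],p[1],.09],velocity=.15)
print(robot.get_state()['opening'])
Q=SLO-.062*RX
robot.move_ptp([*Q,.06],Rt(RY,15))
s=robot.get_state();print(s['time'],s['ee_pos'],s['force'],s['opening'])
cv2.imwrite("pics/s13.png",cv2.resize(robot.grab_frame("side")[170:300,270:420,::-1],None,fx=4.6,fy=4.6,interpolation=cv2.INTER_CUBIC))
cv2.imwrite("pics/t13.png",cv2.resize(robot.grab_frame("top")[180:280,300:450,::-1],None,fx=5.3,fy=5.3,interpolation=cv2.INTER_CUBIC))
```

```text
0.027851259379012235
33.4 [ 0.4775 -0.2001  0.0598] [ 0.896   0.3721 -0.4057] 0.028105962356486665
```

View pics/s13.png

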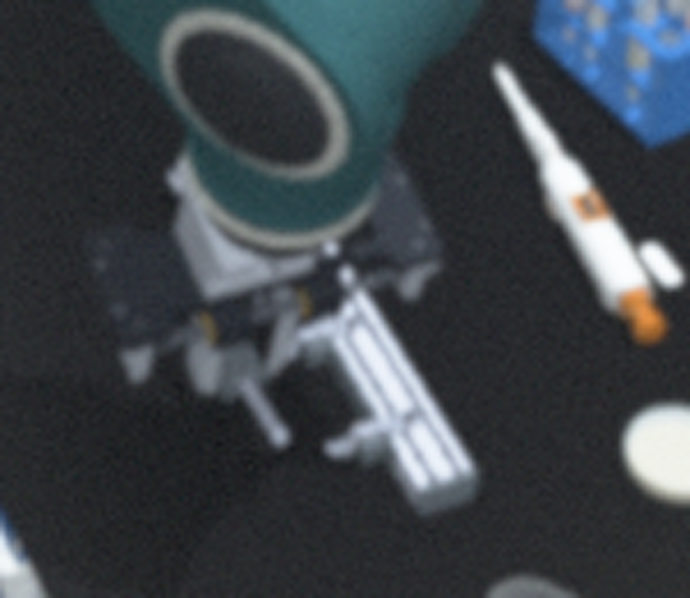

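View pics/t13.png

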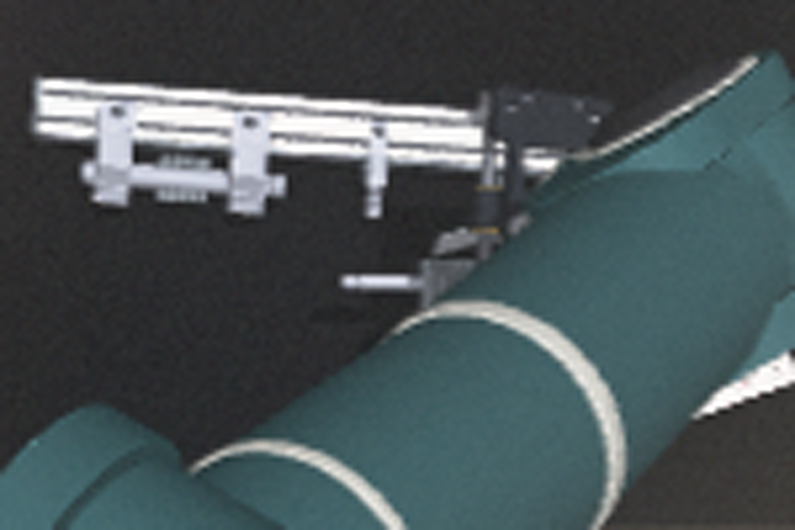

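Rod held level and parallel to the rail, between the narrow leaves. Lowering, releasing and setting up the push.

Run:
```python
from rig import robot
from h import *
np.set_printoptions(precision=4,suppress=True)
p=robot.get_state()['ee_pos']
print(robot.move_linear([p[0],p[1],.003],velocity=.09,threshold=6))
s=robot.get_state();print(s['time'],s['ee_pos'],s['force'])
robot.gripper_to(.044)
robot.move_linear([p[0],p[1],.05],velocity=.15)
P=SLO-.105*RX
robot.move_ptp([*P,.06],Rt(-RX))
robot.gripper_to(.004)
s=robot.get_state();print(s['time'],s['ee_pos'],s['qpos'])
cv2.imwrite("pics/s14.png",cv2.resize(robot.grab_frame("side")[170:300,270:420,::-1],None,fx=4.6,fy=4.6,interpolation=cv2.INTER_CUBIC))
```

```text
True
34.125 [ 0.4768 -0.1995  0.0023] [ 1.0711 -0.3404  0.7456]
36.925 [ 0.4342 -0.1982  0.06  ] [ 0.058   0.3814  0.3607  2.1009 -0.2073  0.6923  2.0606]
```

View pics/s14.png

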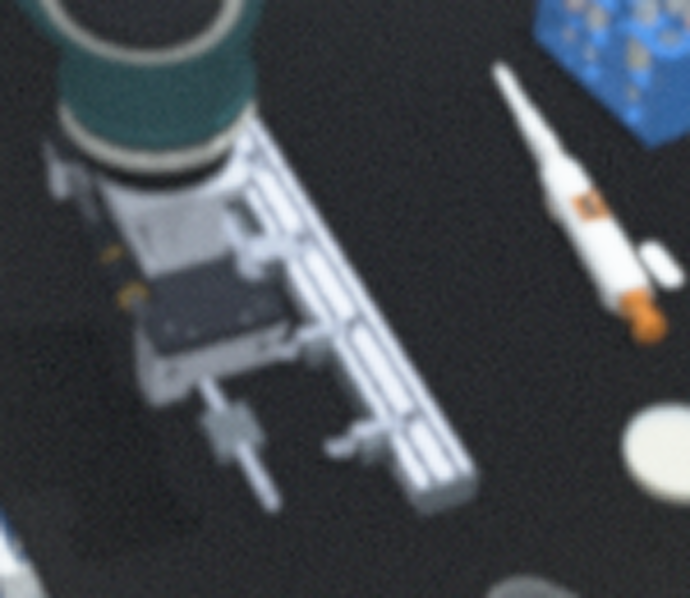

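Run:
```python
from rig import robot
from h import *
np.set_printoptions(precision=4,suppress=True)
S=robot.camera_info("side")
for n,uv in(("c",(234,432)),("e",(275,503))):
    c=onplane(S,(270+uv[0]/4.6,170+uv[1]/4.6),.009)[:2]-SLO; print(n,c@RX,c@RY)
P=lambda d,z:[*(SLO+d*RX),z]
robot.move_linear(P(-.105,.004),velocity=.15)
print(robot.move_linear(P(-.050,.004),velocity=.08,threshold=15), robot.get_state()['force'])
for i in range(3):
    r=robot.move_linear(P(-.013,.004),velocity=.022,threshold=26)
    s=robot.get_state();d=s['ee_pos'][:2]-SLO;print(r,s['time'],d@RX,d@RY,s['ee_pos'][2],s['force'])
cv2.imwrite("pics/s15.png",cv2.resize(robot.grab_frame("side")[170:300,270:420,::-1],None,fx=4.6,fy=4.6,interpolation=cv2.INTER_CUBIC))
```

```text
c -0.06114868047620148 -0.00030944414734368416
e -0.05926461458630044 -0.05660682508518635
False [-0.9715 -0.4441  0.023 ]
True 39.45 -0.027195827936851134 -1.930358923813806e-06 0.0031650288924010353 [-2.096   0.0776  0.9415]
True 39.775 -0.027275058345873807 0.0001012721173134668 0.00260029393628345 [-1.5295 -0.6411 -0.1163]
True 40.1083 -0.027322227012804304 0.0001958314466254931 0.0020884637133141773 [-2.112  -0.5145  0.8331]
```

View pics/s15.png

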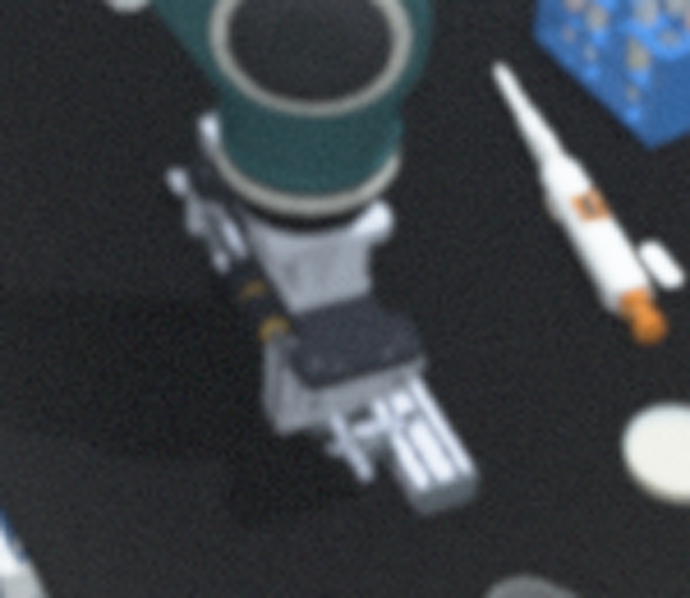

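Both rods stop at the same depth along the rail's x (0.5242 and 0.5240), so both seem fully home. I'll back off clear of the view and check.

Run:
```python
from rig import robot
from h import *
np.set_printoptions(precision=4,suppress=True)
P=lambda d,z:[*(SLO+d*RX),z]
robot.move_linear(P(-.075,.02),velocity=.2)
robot.move_linear(P(-.11,.12),velocity=.25)
robot.move_ptp([.42,.25,.25],Rt(-RX))
print(robot.get_state()['time'])
t=robot.grab_frame("top");s=robot.grab_frame("side")
cv2.imwrite("pics/top16.png",t[:,:,::-1]);cv2.imwrite("pics/side16.png",s[:,:,::-1])
a=cv2.resize(t[185:230,300:420,::-1],None,fx=6.66,fy=6.66,interpolation=cv2.INTER_CUBIC)
b=cv2.resize(s[180:280,290:400,::-1],None,fx=5,fy=5,interpolation=cv2.INTER_CUBIC)
cv2.imwrite("pics/t16.png",a);cv2.imwrite("pics/s16.png",b)
```

```text
42.8417
```

View pics/t16.png

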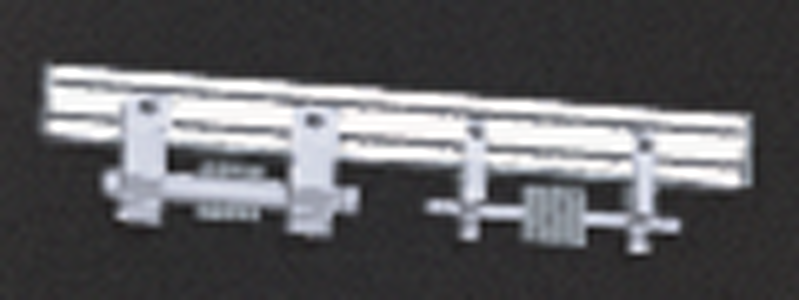

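View pics/s16.png

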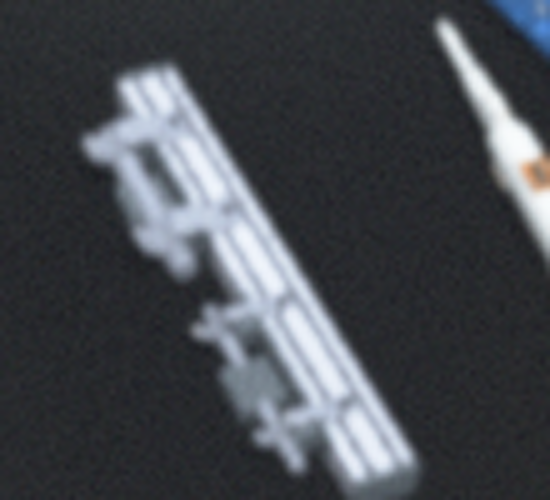

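View pics/top16.png

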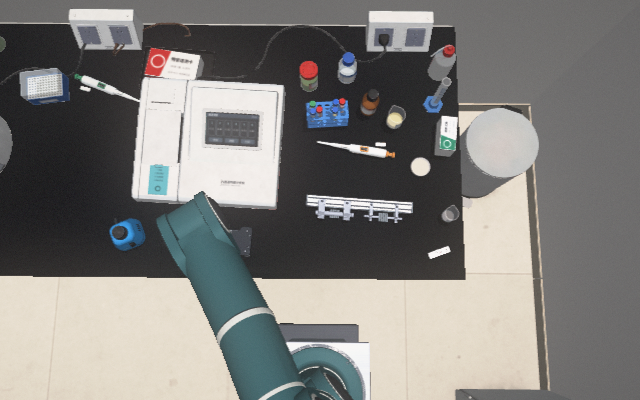

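View pics/side16.png

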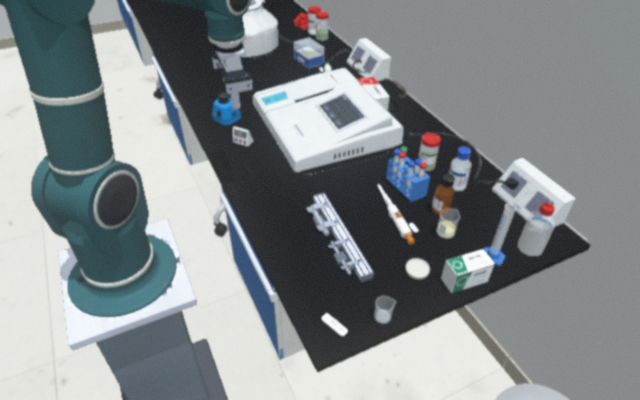

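Run:
```python
from rig import robot
from h import *
np.set_printoptions(precision=4,suppress=True)
T=robot.camera_info("top")
o=THO@RX
for n,uv in(("thick",(110,183)),("thick",(350,200)),("slim",(432,205)),("slim",(675,225))):
    c=onplane(T,((uv[0]+.5)/6.66-.5+300,(uv[1]+.5)/6.66-.5+185),.009)[:2]; print(n,c@RX-o,c@RY-(THO if n=="thick" else SLO)@RY)
```

```text
thick -0.0007223423116012873 0.05496421906378199
thick -0.000509723600171097 -0.059530596093195526
slim -4.8460775403547096e-05 0.05805914037323155
slim -0.0011731507497040328 -0.057619938192906006
```

Both rods lie on the seated line to within about 1 mm and are centred along their holders, and the bystanders are where they were. Handing in.

```bash
python3 -c "
from rig import robot
print(robot.get_state()['time']); robot.sign_off()"
```

```text
42.9417
the job is handed in; nothing more can be done
```

Both rods are in the clip rail: the thick one in the broad-leaf holder and the slim one in the narrow-leaf holder. I handed the job in at 42.9 s, with the gripper well clear of everything. No verdict was reported.

- **How it went:** I laid each rod in front of its holder, then pressed its grip in with nearly closed fingers. Each stop held on repeated pushes at the 26 N limit, and the two stopping points agree along the rail (0.5242 and 0.5240 m).
- **Last camera check:** each rod's ends are within about 1.2 mm of the seated line. Both rods are within about 3 mm of their holder's middle, with the grip between the leaves. The timer, beaker, cassette and petri dish appear where they were, compared by eye in the before and after pictures.
- **What went wrong or disagreed:**
  - The first two closings missed the thick rod because the fingertips are at about the reported TCP, not 19 mm ahead of it. I found this by touching the table, where the force reached about 21 N, then corrected for it.
  - The fingers stopped 3.5 to 5 mm short of where I expected a seated rod. The cameras show both rods home, so I put this down to finger width and my estimate of where the holders are.
  - The slim rod reads about 0.6° off the rail's direction, which is within measuring error.

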